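# Load the sample jars into the metal tray in reverse order

## Task

Move the four sample jars from the wooden tray to the metal tray so that they stand in reverse order: the jar that was nearest the black end of the wooden tray goes into the pocket farthest from the black end of the metal tray, the next one into the next pocket, and so on, one jar to a pocket. Keep the jars upright, set each down gently rather than dropping it, and leave all four standing flat on the pocket floors, released.

Things in the scene. Friction and masses are not known exactly. Their poses are not given: they have to be found in the camera images.
- jar_red_center (a point): Closed white plastic sample jar with a red lid, upright, round, 70 mm tall, about 100 g. The body is 38 mm in diameter, the lid 40 mm in diameter and the top 16 mm of the height. This point is the jar's centre, on its axis, 35 mm above its underside; z points up along the axis. It starts standing in one of the wooden tray's pockets, next to the tab of its own lid colour.
- jar_yellow_center (a point): Closed white plastic sample jar with a yellow lid, upright, round, 70 mm tall, about 100 g. The body is 38 mm in diameter, the lid 40 mm in diameter and the top 16 mm of the height. This point is the jar's centre, on its axis, 35 mm above its underside; z points up along the axis. It starts standing in one of the wooden tray's pockets, next to the tab of its own lid colour.
- jar_green_center (a point): Closed white plastic sample jar with a green lid, upright, round, 70 mm tall, about 100 g. The body is 38 mm in diameter, the lid 40 mm in diameter and the top 16 mm of the height. This point is the jar's centre, on its axis, 35 mm above its underside; z points up along the axis. It starts standing in one of the wooden tray's pockets, next to the tab of its own lid colour.
- jar_blue_center (a point): Closed white plastic sample jar with a blue lid, upright, round, 70 mm tall, about 100 g. The body is 38 mm in diameter, the lid 40 mm in diameter and the top 16 mm of the height. This point is the jar's centre, on its axis, 35 mm above its underside; z points up along the axis. It starts standing in one of the wooden tray's pockets, next to the tab of its own lid colour.
- wood_tray: Low brown wooden tray, fixed, in which the jars start. Four pockets in a row, a black block (18 mm high) across one end. Origin: centre of the row, at bench level; y along the row to the black end, z up. Pockets: centres y = 90 (by the black end), 30, -30, -90 mm, x = 0; 56 mm square, floor 5 mm, rims 15 mm above the bench. A ledge 8 mm high on its -x side carries the coloured tabs.
- metal_tray: Low bright aluminium tray, fixed, empty at the start. Four pockets in a row, a black block (18 mm high) across one end. Origin: centre of the row, at bench level; y along the row to the black end, z up. Pockets: centres y = 90 (by the black end), 30, -30, -90 mm, x = 0; 56 mm square, floor 5 mm, rims 15 mm above the bench. Bystanders, up to 110 mm tall, stand over 150 mm from the trays' centres.
- tab_red: Flat red tab, 18 x 40 mm, fixed on the wooden tray's ledge, its top 12 mm above the bench. It marks the pocket in which the jar with the red lid starts, and stays there after the jar is gone. Origin: on the bench under the tab's centre; axes as the wooden tray's; the pocket's centre is 45 mm from it towards the tray's +x.
- tab_yellow: Flat yellow tab, 18 x 40 mm, fixed on the wooden tray's ledge, its top 12 mm above the bench. It marks the pocket in which the jar with the yellow lid starts, and stays there after the jar is gone. Origin: on the bench under the tab's centre; axes as the wooden tray's; the pocket's centre is 45 mm from it towards the tray's +x.
- tab_green: Flat green tab, 18 x 40 mm, fixed on the wooden tray's ledge, its top 12 mm above the bench. It marks the pocket in which the jar with the green lid starts, and stays there after the jar is gone. Origin: on the bench under the tab's centre; axes as the wooden tray's; the pocket's centre is 45 mm from it towards the tray's +x.
- tab_blue: Flat blue tab, 18 x 40 mm, fixed on the wooden tray's ledge, its top 12 mm above the bench. It marks the pocket in which the jar with the blue lid starts, and stays there after the jar is gone. Origin: on the bench under the tab's centre; axes as the wooden tray's; the pocket's centre is 45 mm from it towards the tray's +x.
Things that resemble listed ones, but are neither listed nor needed, are in the scene too. Leave any purple look-alike of the part that bears jar_blue_center alone.

How it is judged:
By the outcome, as a careful person would: the job done as asked, in the order asked, and still so for the second after the job is handed in, with the robot touching nothing.
It also fails if it takes over 118 s, if anything falls off the work surface, if the arm or the gripper's body presses on something with over 40 N, if the wrist force passes 120 N, or if a joint passes its speed limit or range.

## Robot

A 6-joint arm with a two-finger parallel gripper is mounted at the origin on the work surface. World frame = base frame: x ahead of the robot, y to its left, z up, the work surface at z = 0. Lengths are in m, angles in rad, forces in N, time in s.
With the tool pointing down it reaches from about 0.35 to 0.725 m from the base axis. Payload 4.3 kg.
Tool frame: the origin (TCP) lies at the very end of the fingers, on their centre line; the grasp point (between the pads) lies 19 mm behind it (arm.tcp_to_grasp is the z of the grasp point in the tool frame, in m); z points along the fingers, x is the direction in which the jaws open and shut, and the axes are right-handed (so a half turn about z gives the same grasp; the last joint's range is limited). The gripper opens to 85 mm and grips with 20 to 120 N. Pads are 22 mm wide; open, the fingers measure 114 mm over their backs; the gripper's body (76 mm by 85 mm) begins 54 mm behind the grasp point. The pads swing forward as they close: fully open they stand 13 mm farther back than shut.
Start: joints at [1.223, 0.377, 0.081, 1.274, 0, 1.46], TCP at [0.135, 0.559, 0.231] pointing down, gripper open.
Joint ranges: [-2.72, 2.72], [-0.84, 1.66], [-1.02, 1.22], [-1.77, 2.12], [-1.37, 1.28], [-3.14, 3.14]. Speed limits (rad/s): [2.57, 2.57, 3.14, 3.14, 3.14, 3.14].

## Interface

Orientations are given as a unit quaternion [w, x, y, z].
In Python, from bench import get_obs, vision, job, arm gives the robot as it stands.
- The arm moves only by the tool send_rows, never from a script. Its arguments are lists of equal length, an entry for each row: "dr": the turn, a rotation vector about the tool's x, y, z in degrees, a list of three; "slide": the shift along the tool's x, y, z in m, a list of three; "fingers": the finger opening in m, from 0 to 0.0854. A call has 1 to 20 rows; each row is the pose to reach, as a shift and turn from the pose measured when the call began, along the tool's axes at that moment; what a row does not reach only later rows make up. A row lasts 1/8 s, in which the tool goes at most 62.5 mm and 10.7 degrees, less where a joint would pass 70% of its speed; a pose out of reach is approached as far as the arm can. A call with a gripper value outside its range is refused whole. The fingers move at their own pace and stop on an object; "grip_force" is the grip in N (left out, the last holds). Time passes only in rows, so rows that repeat a pose let the fingers close. It gives the time, the measured TCP pose, the force and the opening at its end, in the units of the state.
- get_obs(): the state, without advancing time (a new reading comes with each control period).
- vision.snapshot(name): name is "scene" or "top" or "wrist"; returns a dict with "img" (384x512x3 uint8, blue, green, red), "K" (3x3 intrinsics, pixels), "extrinsics" (4x4, takes a point from world to camera coordinates); the wrist camera has in their place "hand_eye" (4x4, takes a point from camera to tool coordinates, whose origin is the TCP and whose axes are the tool frame's). Camera axes: x right, y up, looking along -z (the intrinsics and any distortion apply to the point x, -y, -z); pixel columns grow to the right and rows downward; lengths in m; the calibration is good to about 2 mm. A picture is of the moment at which its call begins: read the wrist's pose just before it. There is no depth.
- job.close_job(): hands the job in, once; it reports no verdict.
The state is a dict: "time_s": time; "joint_positions": joint angles; "qvel": joint speeds; "joint_torque": joint torques, N m; "tool_pos": TCP position; "tcp_rot": TCP orientation; "force": force on the tool from outside, world axes, zero at the start; "ft_torque": the same for the moment, N m; "grip_width": opening from 0.0 (shut) to 1.0 (fully open).
Only numpy, scipy, OpenCV 4.12 (cv2) and the standard library are available. Lean on these libraries where they do the work, as an engineer would, in place of code of your own. Each camera call takes 0.05 s, during which the arm holds its last target. There are 200 camera calls.

## Working session

There is one attempt and no reset: what is moved stays moved. The work goes in short steps, Python scripts to look and compute and a tool call to move; the robot and the scene stay as the last step left them, time stands still between calls to the robot, and variables do not carry over. Pictures are saved under pics/ and viewed, about 12 in all and at most 16, crops included, and the job is handed in when it is done.

Besides the shell and the picture viewer there is one more tool, called after ">>>" as name(argument=value, ...) on one line, values as JSON. send_rows: Moves the arm, as the interface text tells. Its arguments: {"type":"object","properties":{"dr":{"type":"array","items":{"type":"array","items":{"type":"number"}}},"slide":{"type":"array","items":{"type":"array","items":{"type":"number"}}},"fingers":{"type":"array","items":{"type":"number"}},"grip_force":{"type":"number"}},"required":["dr","slide","fingers"]}

```bash
mkdir -p pics; ls; python3 - <<'E'
from bench import get_obs, vision, arm
import cv2,numpy as np
o=get_obs(); print(o); print(arm.tcp_to_grasp)
for n in("scene","top"):
    s=vision.snapshot(n); cv2.imwrite(f"pics/{n}1.png",s["img"]); print(n,s["K"],s["extrinsics"],[k for k in s])
E
```

```text
pics
{'time_s': 0.0, 'joint_positions': array([ 1.22269674e+00,  3.78073812e-01,  7.96402915e-02,  1.27437931e+00,
       -2.39333272e-05,  1.46048553e+00]), 'qvel': array([-1.47792498e-03, -3.31134924e-04,  6.77875283e-06, -3.46976038e-04,
       -1.25304474e-04, -9.35164523e-04]), 'joint_torque': array([-2.50454814e-04, -4.63607025e+01,  2.69874215e+01,  2.10646290e-02,
       -3.03181296e-04,  1.57330575e-06]), 'tool_pos': array([0.13523093, 0.55821169, 0.2303603 ]), 'tcp_rot': array([ 5.42476527e-04,  7.85987577e-01,  6.18241467e-01, -8.49961609e-04]), 'force': array([-1.05000568, -0.05133662, -0.36183228]), 'ft_torque': array([ 0.01579865, -0.00508167,  0.02200027]), 'grip_width': 0.998673614936072}
-0.0187
scene [[448.3120604    0.         252.65001324]
 [  0.         448.3120604  185.57880747]
 [  0.           0.           1.        ]] [[-0.36810642  0.9296204  -0.01742341  0.2187035 ]
 [-0.66588728 -0.25050361  0.70273898  0.29715386]
 [ 0.64891586  0.27028476  0.71123438 -1.3932229 ]
 [ 0.          0.          0.          1.        ]] ['img', 'K', 'extrinsics']
top [[376.34036562   0.         251.19016057]
 [  0.         376.34036562 195.18156258]
 [  0.           0.           1.        ]] [[-0.00536816 -0.99983985  0.01707205 -0.02202753]
 [ 0.98824295 -0.00269571  0.15286793 -0.51605742]
 [-0.15279743  0.01769196  0.98809915 -0.84706358]
 [ 0.          0.          0.          1.        ]] ['img', 'K', 'extrinsics']
```

View pics/scene1.png

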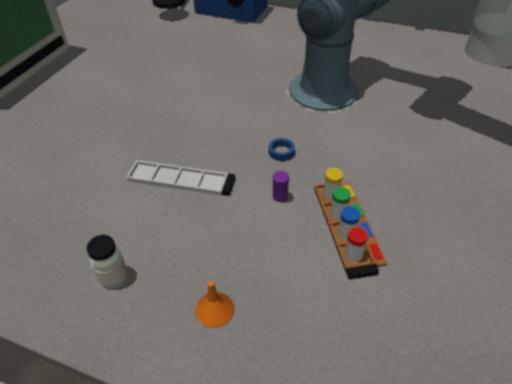

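View pics/top1.png

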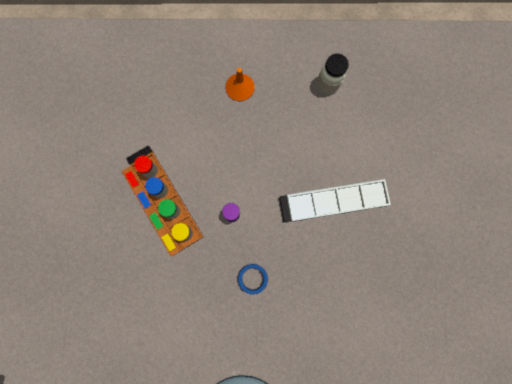

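```bash
cat > h.py <<'E'
import cv2,numpy as np
from bench import get_obs,vision
def ray(s,px,z,T=None):
    """pixel -> world point on plane z; T = camera->world"""
    if T is None: T=np.linalg.inv(s["extrinsics"])
    d=np.linalg.inv(s["K"])@[px[0],px[1],1]; d=T[:3,:3]@(d*[1,-1,-1]); c=T[:3,3]
    return c+d*(z-c[2])/d[2]
def blobs(mask,amin=30,amax=1e9):
    n,l,st,c=cv2.connectedComponentsWithStats(mask.astype(np.uint8))
    return [(c[i].round(1),st[i,4]) for i in range(1,n) if amin<=st[i,4]<=amax]
HUE={"red":(174,6),"yellow":(22,34),"green":(48,75),"blue":(103,118)}
def hue(img,c,smin=130,vmin=60):
    h,s,v=[a.astype(int) for a in cv2.split(cv2.cvtColor(img,cv2.COLOR_BGR2HSV))]
    a,b=HUE[c]; m=(h>=a)&(h<=b) if a<b else (h>=a)|(h<=b)
    return m&(s>smin)&(v>vmin)
E
python3 - <<'E'
from h import *
for n in("top","scene"):
    s=vision.snapshot(n); print(n,"cam",np.linalg.inv(s["extrinsics"])[:3,3].round(3))
    im=s["img"]
    for c in HUE:
        for b,a in blobs(hue(im,c),40,600): print(c,b,a,"z.072",ray(s,b,.072)[:2].round(4),"z.012",ray(s,b,.012)[:2].round(4))
    v=cv2.cvtColor(im,cv2.COLOR_BGR2HSV)
    m=(v[...,2]>190)&(v[...,1]<40)
    for b,a in blobs(m,100,3000): print("white",b,a,ray(s,b,.008)[:2].round(4))
    for b,a in blobs(v[...,2]<45,80,400): print("black",b,a,ray(s,b,.018)[:2].round(4))
E
```

```text
top cam [ 0.38  -0.008  0.916]
red [142.8 163.7] 270 z.072 [0.5846 0.2242] z.012 [0.5991 0.2407]
red [131.4 178.6] 110 z.072 [0.5499 0.2486] z.012 [0.5619 0.2669]
yellow [180.1 231.5] 273 z.072 [0.4295 0.1354] z.012 [0.433  0.1457]
yellow [168.2 241.8] 140 z.072 [0.4068 0.1612] z.012 [0.4087 0.1733]
green [166.7 207.8] 244 z.072 [0.4828 0.1667] z.012 [0.4901 0.1792]
green [155.7 220.4] 110 z.072 [0.4545 0.1904] z.012 [0.4597 0.2046]
blue [153.8 185.5] 239 z.072 [0.5338 0.1974] z.012 [0.5447 0.212 ]
blue [143.5 199.5] 102 z.072 [0.5018 0.2194] z.012 [0.5104 0.2356]
blue [252.3 279. ] 294 z.072 [ 0.3248 -0.025 ] z.012 [ 0.3209 -0.0262]
white [337.3 200.1] 2294 [ 0.5081 -0.2354]
black [336.1  65.2] 389 [ 0.8558 -0.2439]
black [138.5 154. ] 115 [0.622  0.2504]
scene cam [1.182 0.248 0.786]
red [357. 236.] 299 z.072 [0.5896 0.2246] z.012 [0.5397 0.2226]
red [376. 251.] 134 z.072 [0.6129 0.2669] z.012 [0.5651 0.2685]
yellow [333.5 175.3] 214 z.072 [0.4355 0.1369] z.012 [0.3728 0.1276]
yellow [349.3 189.8] 57 z.072 [0.4682 0.1809] z.012 [0.4081 0.1753]
green [341.1 194.9] 211 z.072 [0.4897 0.1678] z.012 [0.4315 0.161 ]
blue [213.    5.5] 246 z.072 [-0.2938 -0.5091] z.012 [-0.4178 -0.5728]
blue [248.6   8.5] 95 z.072 [-0.3138 -0.3742] z.012 [-0.4396 -0.4265]
blue [281.1 147.8] 233 z.072 [ 0.3863 -0.0063] z.012 [ 0.3194 -0.0277]
blue [349.6 215. ] 249 z.072 [0.5401 0.1982] z.012 [0.4861 0.194 ]
blue [366.3 227.9] 56 z.072 [0.5622 0.2377] z.012 [0.5101 0.2368]
black [168.8   3.2] 232 [-0.3657 -0.7457]
black [235.    2.9] 103 [-0.4572 -0.4926]
black [370.7   8.4] 147 [-0.5862  0.0295]
black [228.4 184.7] 157 [ 0.4997 -0.1001]
black [362.  271.3] 309 [0.63   0.2516]
```

```bash
cat >> h.py <<'E'
from scipy.spatial.transform import Rotation as R
def pose():
    o=get_obs(); q=o["tcp_rot"]; return o["tool_pos"],R.from_quat([q[1],q[2],q[3],q[0]]),o
def plan(p,head):
    """slide,dr (deg) from the present pose to TCP p, pointing down, tool x at heading (deg)"""
    t,r,o=pose(); h=np.radians(head); x=np.array([np.cos(h),np.sin(h),0]); z=np.array([0,0,-1.])
    g=R.from_matrix(np.c_[x,np.cross(z,x),z])
    print("slide",r.inv().apply(np.array(p)-t).round(4),"dr",(r.inv()*g).as_rotvec(degrees=True).round(1),"tcp",t.round(4),"F",o["force"].round(1),"grip",round(o["grip_width"],3),"t",round(o["time_s"],2))
E
python3 - <<'E'
from h import *
for n in("top","scene"):
    s=vision.snapshot(n); v=cv2.cvtColor(s["img"],cv2.COLOR_BGR2HSV)
    for th in (150,):
        m=((v[...,2]>th)&(v[...,1]<50)).astype(np.uint8)
        for c in cv2.findContours(m,0,2)[0]:
            if 500<cv2.contourArea(c)<4000:
                w=np.array([ray(s,p[0],.015)[:2] for p in c],np.float32)
                r=cv2.minAreaRect(w*1000); print(n,th,r)
plan([.508,-.24,.30],10)
E
```

```text
top 150 ((511.2773742675781, -238.45335388183594), (70.8082275390625, 248.44102478027344), 8.906503677368164)
slide [-0.6884  0.5503 -0.0686] dr [ 0.   0.  66.4] tcp [0.1354 0.5586 0.231 ] F [0.5 1.  0.1] grip 1.002 t 0.3
```

```bash
python3 -c "
from h import *
plan([.509,.182,.28],121.5)"
```

```text
slide [-0.278   0.4518 -0.0489] dr [ -0.    0.  -45.1] tcp [0.1354 0.5586 0.231 ] F [0.5 1.  0.1] grip 1.002 t 0.3
```

>>> send_rows(dr=[[0,0,-6],[0,0,-12],[0,0,-18],[0,0,-24],[0,0,-30],[0,0,-36],[0,0,-42],[0,0,-45],[0,0,-45],[0,0,-45],[0,0,-45],[0,0,-45]], slide=[[-0.02,0.04,-0.049],[-0.05,0.08,-0.049],[-0.08,0.13,-0.049],[-0.11,0.18,-0.049],[-0.14,0.23,-0.049],[-0.17,0.28,-0.049],[-0.2,0.33,-0.049],[-0.23,0.38,-0.049],[-0.26,0.42,-0.049],[-0.278,0.452,-0.049],[-0.278,0.452,-0.049],[-0.278,0.452,-0.049]], fingers=[0.085,0.085,0.085,0.085,0.085,0.085,0.085,0.085,0.085,0.085,0.085,0.085])

```text
time_s: 1.8
tool_pos: [0.5087, 0.1823, 0.28]
tcp_rot: [-0.0, 0.49, 0.872, -0.0]
force: [-0.6, -0.1, -0.1]
grip_width: 0.996
```

```bash
python3 - <<'E'
from h import *
plan([.511,-.2385,.28],188.9)
t,r,o=pose(); s=vision.snapshot("wrist"); cv2.imwrite("pics/w1.png",s["img"])
M=np.eye(4); M[:3,:3]=r.as_matrix(); M[:3,3]=t; T=M@s["hand_eye"]; print(T.round(3))
for c in HUE:
    for b,a in blobs(hue(s["img"],c),150): print(c,b,a,"z.075",ray(s,b,.075,T)[:2].round(4),"z.012",ray(s,b,.012,T)[:2].round(4))
E
```

```text
slide [-3.604e-01 -2.171e-01  1.000e-04] dr [ -0.   -0.  -67.5] tcp [0.5087 0.1823 0.28  ] F [-0.6 -0.1 -0.1] grip 0.996 t 1.8
[[-0.521 -0.81  -0.269  0.439]
 [ 0.853 -0.495 -0.164  0.14 ]
 [ 0.    -0.315  0.949  0.424]
 [ 0.     0.     0.     1.   ]]
red [281.8 213. ] 254 z.075 [0.5444 0.2483] z.012 [0.5633 0.2678]
red [251.8 226.8] 660 z.075 [0.5839 0.2237] z.012 [0.61   0.2388]
yellow [287.3  94.6] 234 z.075 [0.4119 0.1695] z.012 [0.4069 0.1748]
blue [283.  177.8] 239 z.075 [0.5014 0.222 ] z.012 [0.5126 0.2368]
blue [254.1 192.7] 456 z.075 [0.5391 0.2002] z.012 [0.557 0.211]
```

View pics/w1.png

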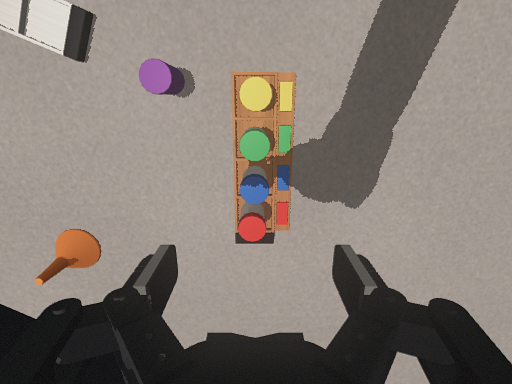

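>>> send_rows(dr=[[0,0,-8],[0,0,-17],[0,0,-26],[0,0,-35],[0,0,-44],[0,0,-53],[0,0,-62],[0,0,-67.5],[0,0,-67.5],[0,0,-67.5]], slide=[[-0.04,-0.025,0],[-0.08,-0.05,0],[-0.13,-0.08,0],[-0.18,-0.11,0],[-0.23,-0.14,0],[-0.28,-0.17,0],[-0.33,-0.2,0],[-0.36,-0.217,0],[-0.36,-0.217,0],[-0.36,-0.217,0]], fingers=[0.085,0.085,0.085,0.085,0.085,0.085,0.085,0.085,0.085,0.085])

```text
time_s: 3.1
tool_pos: [0.511, -0.2362, 0.2804]
tcp_rot: [-0.0, -0.078, 0.997, 0.0]
force: [-0.2, -0.1, 0.9]
grip_width: 1.0
```

```bash
python3 - <<'E'
from h import *
plan([.585,.226,.20],121.2)
t,r,o=pose(); s=vision.snapshot("wrist"); im=s["img"]; cv2.imwrite("pics/w2.png",im)
M=np.eye(4); M[:3,:3]=r.as_matrix(); M[:3,3]=t; T=M@s["hand_eye"]
v=cv2.cvtColor(im,cv2.COLOR_BGR2HSV)
for th in(150,170,190,210):
    m=((v[...,2]>th)&(v[...,1]<50)).astype(np.uint8)
    for c in cv2.findContours(m,cv2.RETR_CCOMP,2)[0]:
        if cv2.contourArea(c)>300:
            w=np.array([ray(s,p[0],.012,T)[:2] for p in c],np.float32)
            print(th,[np.round(a,1) for a in cv2.minAreaRect(w*1000)],cv2.boundingRect(c))
E
```

```text
slide [-0.1452  0.4449  0.0805] dr [-0.  -0.1 67.8] tcp [ 0.511  -0.2362  0.2804] F [-0.2 -0.1  0.9] grip 1.0 t 3.1
150 [array([743.5, 242.1]), array([58.9, 83.2]), np.float64(17.0)] (89, 353, 36, 31)
150 [array([911. , 153.2]), array([152.7,  43.8]), np.float64(56.0)] (0, 299, 45, 55)
150 [array([ 545.7, -171.8]), array([904.7, 584.8]), np.float64(21.8)] (0, 0, 512, 349)
170 [array([ 515.8, -272.3]), array([ 65.5, 174.3]), np.float64(9.1)] (232, 69, 47, 121)
190 [array([ 515.7, -271.7]), array([ 64.7, 173.1]), np.float64(9.0)] (232, 70, 47, 120)
210 [array([ 515. , -266.8]), array([54. , 51.5]), np.float64(9.0)] (237, 119, 37, 36)
210 [array([ 524.3, -325. ]), array([54.1, 52.3]), np.float64(9.0)] (236, 75, 39, 40)
210 [array([ 515.9, -272.5]), array([ 64. , 171.4]), np.float64(9.0)] (232, 70, 47, 119)
210 [array([ 515. , -266.6]), array([60.7, 60.4]), np.float64(9.0)] (235, 116, 41, 42)
210 [array([ 524. , -325.5]), array([60.1, 60.2]), np.float64(7.7)] (234, 71, 43, 46)
```

View pics/w2.png

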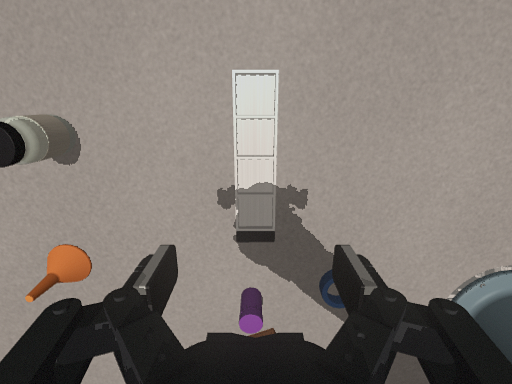

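>>> send_rows(dr=[[0,0,8],[0,0,17],[0,0,26],[0,0,35],[0,0,44],[0,0,53],[0,0,62],[0,0,67.8],[0,0,67.8],[0,0,67.8],[0,0,67.8],[0,0,67.8]], slide=[[-0.015,0.045,0],[-0.03,0.09,0],[-0.045,0.14,0],[-0.06,0.19,0],[-0.08,0.24,0.01],[-0.095,0.29,0.02],[-0.11,0.34,0.04],[-0.127,0.39,0.06],[-0.14,0.43,0.08],[-0.145,0.445,0.08],[-0.145,0.445,0.08],[-0.145,0.445,0.08]], fingers=[0.085,0.085,0.085,0.085,0.085,0.085,0.085,0.085,0.085,0.085,0.085,0.085])

```text
time_s: 4.65
tool_pos: [0.5847, 0.2255, 0.2018]
tcp_rot: [0.0, 0.491, 0.871, 0.0]
force: [-0.3, 0.5, 0.4]
grip_width: 0.996
```

```bash
python3 - <<'E'
from h import *
plan([.5848,.2255,.024],121.2)
E
```

```text
slide [ 0.000e+00 -1.000e-04  1.778e-01] dr [ 0.  0. -0.] tcp [0.5847 0.2255 0.2018] F [-0.3  0.5  0.4] grip 0.996 t 4.65
```

>>> send_rows(dr=[[0,0,0],[0,0,0],[0,0,0],[0,0,0],[0,0,0],[0,0,0],[0,0,0],[0,0,0],[0,0,0],[0,0,0],[0,0,0],[0,0,0],[0,0,0],[0,0,0],[0,0,0],[0,0,0]], slide=[[0,0,0.04],[0,0,0.08],[0,0,0.115],[0,0,0.145],[0,0,0.165],[0,0,0.178],[0,0,0.178],[0,0,0.178],[0,0,0.178],[0,0,0.178],[0,0,0.178],[0,0,0.178],[0,0,0.178],[0,0,0.178],[0,0,0.178],[0,0,0.178]], fingers=[0.085,0.085,0.085,0.085,0.085,0.085,0.085,0.06,0.05,0.045,0.035,0.035,0.035,0.03,0.03,0.03], grip_force=30)

```text
time_s: 6.65
tool_pos: [0.5855, 0.2255, 0.0244]
tcp_rot: [0.001, 0.491, 0.871, 0.0]
force: [0.8, -1.5, 5.6]
grip_width: 0.449
```

```bash
python3 - <<'E'
from h import *
plan([.5848,.2255,.024],121.2)
s=vision.snapshot("scene")
t,r,o=pose(); w=vision.snapshot("wrist")
cv2.imwrite("pics/g1.png",np.hstack([cv2.resize(s["img"][130:300,250:450],(400,340)),cv2.resize(w["img"],(400,340))]))
E
```

```text
slide [ 0.0004 -0.0006  0.0004] dr [ 0.1  0.1 -0. ] tcp [0.5855 0.2255 0.0244] F [ 0.8 -1.5  5.6] grip 0.449 t 6.65
```

View pics/g1.png

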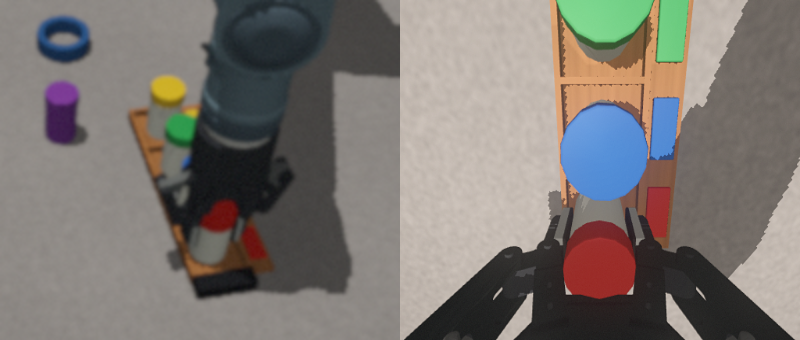

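```bash
python3 - <<'E'
from h import *
plan([.5248,-.3267,.184],188.9)
E
```

```text
slide [-0.4412 -0.3374 -0.1597] dr [  0.    0.1 -67.7] tcp [0.5855 0.2255 0.0243] F [-0.  -1.1  4.9] grip 0.451 t 6.75
```

>>> send_rows(dr=[[0,0,0],[0,0,0],[0,0,0],[0,0,0],[0,0,0],[0,0,-6],[0,0,-12],[0,0,-18],[0,0,-24],[0,0,-30],[0,0,-36],[0,0,-42],[0,0,-48],[0,0,-54],[0,0,-60],[0,0,-65],[0,0,-67.7],[0,0,-67.7],[0,0,-67.7],[0,0,-67.7]], slide=[[0,0,-0.01],[0,0,-0.035],[0,0,-0.075],[0,0,-0.115],[0,0,-0.15],[-0.02,-0.01,-0.16],[-0.05,-0.038,-0.16],[-0.085,-0.065,-0.16],[-0.12,-0.092,-0.16],[-0.16,-0.122,-0.16],[-0.2,-0.153,-0.16],[-0.24,-0.184,-0.16],[-0.28,-0.214,-0.16],[-0.32,-0.245,-0.16],[-0.36,-0.275,-0.16],[-0.395,-0.302,-0.16],[-0.42,-0.321,-0.16],[-0.435,-0.333,-0.16],[-0.441,-0.337,-0.16],[-0.441,-0.337,-0.16]], fingers=[0.03,0.03,0.03,0.03,0.03,0.03,0.03,0.03,0.03,0.03,0.03,0.03,0.03,0.03,0.03,0.03,0.03,0.03,0.03,0.03])

```text
time_s: 9.25
tool_pos: [0.5251, -0.3256, 0.1841]
tcp_rot: [0.001, -0.077, 0.997, 0.0]
force: [0.3, -0.1, -0.8]
grip_width: 0.448
```

```bash
python3 - <<'E'
from h import *
plan([.5248,-.3267,.025],188.9)
t,r,o=pose(); w=vision.snapshot("wrist"); s=vision.snapshot("top")
cv2.imwrite("pics/c1.png",np.hstack([cv2.resize(s["img"][130:300,250:450],(400,340)),cv2.resize(w["img"],(400,340))]))
E
```

```text
slide [ 0.0008 -0.0011  0.1591] dr [ 0.   0.1 -0. ] tcp [ 0.5251 -0.3256  0.1841] F [ 0.3 -0.1 -0.8] grip 0.448 t 9.25
```

View pics/c1.png

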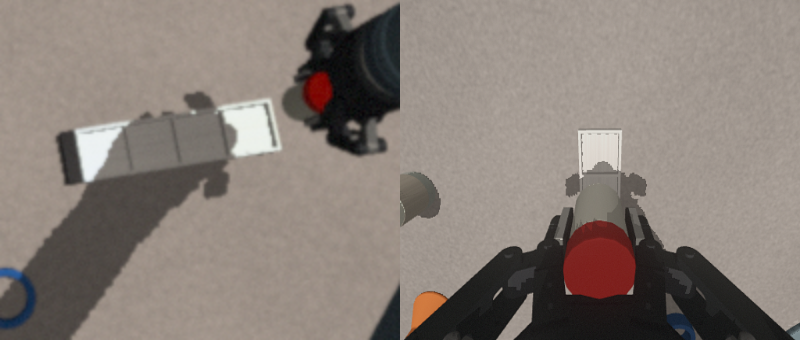

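```bash
python3 - <<'E'
from h import *
t,r,o=pose(); w=vision.snapshot("wrist")
M=np.eye(4); M[:3,:3]=r.as_matrix(); M[:3,3]=t; T=M@w["hand_eye"]; Ti=np.linalg.inv(T)
for p in([.5248,-.3267,.005],[.5155,-.2674,.005],[.5251,-.3256,.165]):
    c=Ti[:3,:3]@p+Ti[:3,3]; u=w["K"]@(c*[1,-1,-1]); u=u[:2]/u[2]; print(p,u.round(),(u*[400/512,340/384]+[400,0]).round())
E
```

```text
[0.5248, -0.3267, 0.005] [255. 170.] [599. 151.]
[0.5155, -0.2674, 0.005] [255. 216.] [599. 191.]
[0.5251, -0.3256, 0.165] [255. 230.] [599. 204.]
```

>>> send_rows(dr=[[0,0,0],[0,0,0],[0,0,0],[0,0,0],[0,0,0],[0,0,0],[0,0,0],[0,0,0],[0,0,0],[0,0,0],[0,0,0],[0,0,0]], slide=[[0.001,-0.001,0.03],[0.001,-0.001,0.065],[0.001,-0.001,0.1],[0.001,-0.001,0.125],[0.001,-0.001,0.14],[0.001,-0.001,0.147],[0.001,-0.001,0.151],[0.001,-0.001,0.154],[0.001,-0.001,0.156],[0.001,-0.001,0.158],[0.001,-0.001,0.159],[0.001,-0.001,0.159]], fingers=[0.03,0.03,0.03,0.03,0.03,0.03,0.03,0.03,0.03,0.03,0.03,0.03])

```text
time_s: 10.9
tool_pos: [0.5248, -0.3261, 0.0253]
tcp_rot: [0.001, -0.078, 0.997, 0.0]
force: [0.6, -1.0, -0.8]
grip_width: 0.45
```

>>> send_rows(dr=[[0,0,0],[0,0,0],[0,0,0],[0,0,0]], slide=[[0,0,0.0005],[0,0,0.001],[0,0,0.0015],[0,0,0.0015]], fingers=[0.03,0.03,0.03,0.03])

```text
time_s: 11.4
tool_pos: [0.525, -0.3262, 0.0243]
tcp_rot: [0.001, -0.078, 0.997, -0.0]
force: [-1.1, 1.2, 4.1]
grip_width: 0.449
```

>>> send_rows(dr=[[0,0,0],[0,0,0],[0,0,0],[0,0,0],[0,0,0],[0,0,0],[0,0,0],[0,0,0],[0,0,0],[0,0,0]], slide=[[0,0,0],[0,0,0],[0,0,0],[0,0,0],[0,0,0],[0,0,0],[0,0,-0.03],[0,0,-0.08],[0,0,-0.13],[0,0,-0.16]], fingers=[0.04,0.045,0.06,0.085,0.085,0.085,0.085,0.085,0.085,0.085])

```text
time_s: 12.65
tool_pos: [0.5255, -0.327, 0.1876]
tcp_rot: [0.003, -0.078, 0.997, -0.001]
force: [0.3, -0.1, -0.0]
grip_width: 0.996
```

```bash
python3 - <<'E'
from h import *
plan([.535,.198,.20],121.2)
t,r,o=pose(); w=vision.snapshot("wrist"); s=vision.snapshot("scene")
cv2.imwrite("pics/p1.png",np.hstack([cv2.resize(s["img"][130:300,90:290],(400,340)),cv2.resize(w["img"],(400,340))]))
E
```

```text
slide [-0.091   0.5171 -0.0137] dr [ 0.   0.4 67.7] tcp [ 0.5255 -0.327   0.1876] F [ 0.3 -0.1 -0. ] grip 0.996 t 12.65
```

View pics/p1.png

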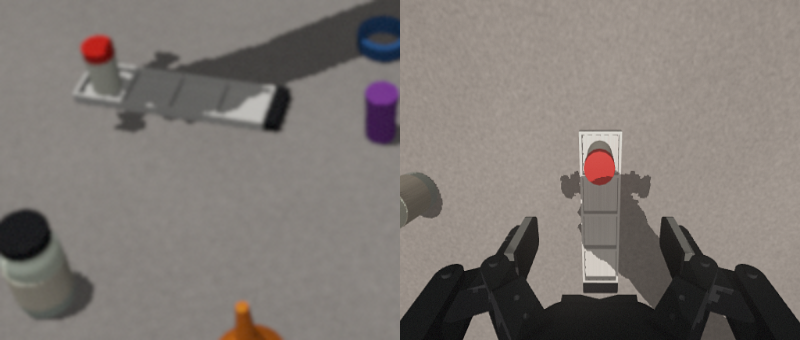

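>>> send_rows(dr=[[0,0,5],[0,0,11],[0,0,18],[0,0,25],[0,0,32],[0,0,39],[0,0,46],[0,0,53],[0,0,60],[0,0,66],[0,0.4,67.7],[0,0.4,67.7],[0,0.4,67.7],[0,0.4,67.7]], slide=[[-0.006,0.03,-0.014],[-0.015,0.08,-0.014],[-0.023,0.13,-0.014],[-0.032,0.18,-0.014],[-0.041,0.23,-0.014],[-0.05,0.28,-0.014],[-0.058,0.33,-0.014],[-0.067,0.38,-0.014],[-0.076,0.43,-0.014],[-0.084,0.475,-0.014],[-0.088,0.505,-0.014],[-0.091,0.517,-0.014],[-0.091,0.517,-0.014],[-0.091,0.517,-0.014]], fingers=[0.085,0.085,0.085,0.085,0.085,0.085,0.085,0.085,0.085,0.085,0.085,0.085,0.085,0.085])

```text
time_s: 14.5
tool_pos: [0.5362, 0.1958, 0.2001]
tcp_rot: [0.002, 0.491, 0.871, -0.001]
force: [0.9, 0.2, -0.5]
grip_width: 1.0
```

```bash
python3 - <<'E'
from h import *
t,r,o=pose(); s=vision.snapshot("wrist")
M=np.eye(4); M[:3,:3]=r.as_matrix(); M[:3,3]=t; T=M@s["hand_eye"]
for c in HUE:
    for b,a in blobs(hue(s["img"],c),400): print(c,b,a,"z.075",ray(s,b,.075,T)[:2].round(4),"z.012",ray(s,b,.012,T)[:2].round(4))
plan([.535,.198,.024],121.2)
E
```

```text
yellow [298.7  63.9] 469 z.075 [0.419  0.1707] z.012 [0.408  0.1745]
blue [293.  169.6] 404 z.075 [0.5027 0.2204] z.012 [0.5112 0.2359]
slide [ 0.0032 -0.      0.1762] dr [ 0.   0.2 -0. ] tcp [0.5362 0.1957 0.2002] F [-0.1 -0.5  0.5] grip 0.991 t 14.55
```

>>> send_rows(dr=[[0,0.2,0],[0,0.2,0],[0,0.2,0],[0,0.2,0],[0,0.2,0],[0,0.2,0],[0,0.2,0],[0,0.2,0],[0,0.2,0],[0,0.2,0],[0,0.2,0],[0,0.2,0],[0,0.2,0],[0,0.2,0],[0,0.2,0],[0,0.2,0]], slide=[[0.003,0,0.04],[0.003,0,0.08],[0.003,0,0.115],[0.003,0,0.145],[0.003,0,0.165],[0.003,0,0.176],[0.003,0,0.176],[0.003,0,0.176],[0.003,0,0.176],[0.003,0,0.176],[0.003,0,0.176],[0.003,0,0.176],[0.003,0,0.176],[0.003,0,0.176],[0.003,0,0.176],[0.003,0,0.176]], fingers=[0.085,0.085,0.085,0.085,0.085,0.085,0.085,0.06,0.05,0.045,0.035,0.035,0.035,0.03,0.03,0.03], grip_force=30)

```text
time_s: 16.55
tool_pos: [0.5357, 0.198, 0.0249]
tcp_rot: [0.001, 0.491, 0.871, 0.001]
force: [-0.7, -1.9, 5.9]
grip_width: 0.448
```

```bash
python3 -c "
from h import *
plan([.5155,-.2674,.184],188.9)"
```

```text
slide [-0.3879 -0.2577 -0.1595] dr [  0.1   0.1 -67.7] tcp [0.5357 0.198  0.0249] F [-0.7 -1.9  5.9] grip 0.448 t 16.55
```

>>> send_rows(dr=[[0,0,0],[0,0,0],[0,0,0],[0,0,0],[0,0,0],[0,0,-6],[0,0,-12],[0,0,-18],[0,0,-25],[0,0,-32],[0,0,-39],[0,0,-46],[0,0,-53],[0,0,-60],[0,0,-65],[0.1,0.1,-67.7],[0.1,0.1,-67.7],[0.1,0.1,-67.7],[0.1,0.1,-67.7]], slide=[[0,0,-0.01],[0,0,-0.035],[0,0,-0.075],[0,0,-0.115],[0,0,-0.15],[-0.02,-0.013,-0.16],[-0.05,-0.033,-0.16],[-0.085,-0.056,-0.16],[-0.12,-0.08,-0.16],[-0.16,-0.106,-0.16],[-0.2,-0.133,-0.16],[-0.24,-0.159,-0.16],[-0.28,-0.186,-0.16],[-0.32,-0.213,-0.16],[-0.35,-0.233,-0.16],[-0.37,-0.246,-0.16],[-0.383,-0.254,-0.16],[-0.388,-0.258,-0.16],[-0.388,-0.258,-0.16]], fingers=[0.03,0.03,0.03,0.03,0.03,0.03,0.03,0.03,0.03,0.03,0.03,0.03,0.03,0.03,0.03,0.03,0.03,0.03,0.03])

```text
time_s: 18.92
tool_pos: [0.5153, -0.2672, 0.1845]
tcp_rot: [-0.0, -0.077, 0.997, 0.0]
force: [-0.6, 0.4, -1.3]
grip_width: 0.449
```

```bash
python3 -c "
from h import *
plan([.5155,-.2674,.0245],188.9)"
```

```text
slide [-0.0002 -0.0003  0.16  ] dr [ 0. -0. -0.] tcp [ 0.5153 -0.2672  0.1845] F [-0.6  0.4 -1.3] grip 0.449 t 18.93
```

>>> send_rows(dr=[[0,0,0],[0,0,0],[0,0,0],[0,0,0],[0,0,0],[0,0,0],[0,0,0],[0,0,0],[0,0,0],[0,0,0],[0,0,0],[0,0,0],[0,0,0]], slide=[[0,0,0.03],[0,0,0.065],[0,0,0.1],[0,0,0.125],[0,0,0.14],[0,0,0.147],[0,0,0.151],[0,0,0.154],[0,0,0.156],[0,0,0.158],[0,0,0.159],[0,0,0.16],[0,0,0.16]], fingers=[0.03,0.03,0.03,0.03,0.03,0.03,0.03,0.03,0.03,0.03,0.03,0.03,0.03])

```text
time_s: 20.55
tool_pos: [0.5154, -0.2673, 0.0249]
tcp_rot: [0.0, -0.077, 0.997, -0.0]
force: [-0.6, 0.7, 2.8]
grip_width: 0.451
```

Contact felt; release, lift.

>>> send_rows(dr=[[0,0,0],[0,0,0],[0,0,0],[0,0,0],[0,0,0],[0,0,0],[0,0,0],[0,0,0],[0,0,0],[0,0,0],[0,0,0],[0,0,0]], slide=[[0,0,0.0005],[0,0,0.0005],[0,0,0.0005],[0,0,0],[0,0,0],[0,0,0],[0,0,0],[0,0,-0.03],[0,0,-0.08],[0,0,-0.13],[0,0,-0.16],[0,0,-0.16]], fingers=[0.03,0.04,0.045,0.06,0.085,0.085,0.085,0.085,0.085,0.085,0.085,0.085])

```text
time_s: 22.05
tool_pos: [0.5172, -0.2685, 0.1879]
tcp_rot: [0.002, -0.077, 0.997, -0.002]
force: [0.5, -0.2, 0.0]
grip_width: 0.999
```

```bash
python3 -c "
from h import *
plan([.4832,.167,.20],121.2)"
```

```text
slide [-0.0335  0.4355 -0.0138] dr [-0.1  0.4 67.7] tcp [ 0.5172 -0.2685  0.1879] F [ 0.5 -0.2  0. ] grip 0.999 t 22.05
```

>>> send_rows(dr=[[0,0,6],[0,0,13],[0,0,21],[0,0,29],[0,0,37],[0,0,45],[0,0,53],[0,0,61],[0,0,66],[0,0.4,67.7],[0,0.4,67.7],[0,0.4,67.7],[0,0.4,67.7]], slide=[[-0.002,0.03,-0.012],[-0.006,0.08,-0.012],[-0.01,0.13,-0.012],[-0.014,0.18,-0.012],[-0.018,0.23,-0.012],[-0.022,0.28,-0.012],[-0.026,0.33,-0.012],[-0.029,0.38,-0.012],[-0.032,0.415,-0.012],[-0.0335,0.43,-0.012],[-0.0335,0.4355,-0.012],[-0.0335,0.4355,-0.012],[-0.0335,0.4355,-0.012]], fingers=[0.085,0.085,0.085,0.085,0.085,0.085,0.085,0.085,0.085,0.085,0.085,0.085,0.085])

```text
time_s: 23.68
tool_pos: [0.4831, 0.1662, 0.1978]
tcp_rot: [-0.0, 0.492, 0.871, -0.001]
force: [1.0, 0.3, 0.1]
grip_width: 0.997
```

```bash
python3 - <<'E'
from h import *
plan([.4832,.167,.024],121.2)
t,r,o=pose(); w=vision.snapshot("wrist"); s=vision.snapshot("scene")
cv2.imwrite("pics/p2.png",np.hstack([cv2.resize(s["img"][130:300,90:290],(400,340)),cv2.resize(w["img"],(400,340))]))
E
```

```text
slide [0.0007 0.0007 0.1738] dr [-0.1  0.  -0.1] tcp [0.4831 0.1662 0.1978] F [1.  0.3 0.1] grip 0.997 t 23.68
```

View pics/p2.png

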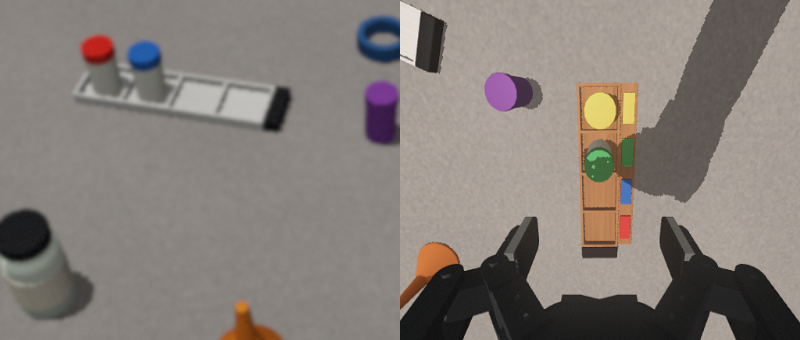

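Red and blue stand upright in the two far metal pockets (near (98,70) and (145,75) in the left half); the wrist view shows green at (599,165), centred between the jaws.

>>> send_rows(dr=[[0,0,0],[0,0,0],[0,0,0],[0,0,0],[0,0,0],[0,0,0],[0,0,0],[0,0,0],[0,0,0],[0,0,0],[0,0,0],[0,0,0],[0,0,0],[0,0,0],[0,0,0],[0,0,0]], slide=[[0.001,0.001,0.04],[0.001,0.001,0.08],[0.001,0.001,0.115],[0.001,0.001,0.145],[0.001,0.001,0.165],[0.001,0.001,0.173],[0.001,0.001,0.173],[0.001,0.001,0.173],[0.001,0.001,0.173],[0.001,0.001,0.173],[0.001,0.001,0.173],[0.001,0.001,0.173],[0.001,0.001,0.173],[0.001,0.001,0.173],[0.001,0.001,0.173],[0.001,0.001,0.173]], fingers=[0.085,0.085,0.085,0.085,0.085,0.085,0.085,0.06,0.05,0.045,0.035,0.035,0.035,0.03,0.03,0.03], grip_force=30)

```text
time_s: 25.78
tool_pos: [0.4841, 0.1676, 0.0257]
tcp_rot: [0.0, 0.492, 0.871, -0.0]
force: [-0.2, -1.0, 6.0]
grip_width: 0.449
```

```bash
python3 -c "
from h import *
plan([.5061,-.2082,.184],188.9)"
```

```text
slide [-0.3333 -0.1752 -0.1581] dr [ -0.    0.  -67.8] tcp [0.4841 0.1676 0.0257] F [-0.2 -1.   6. ] grip 0.449 t 25.77
```

>>> send_rows(dr=[[0,0,0],[0,0,0],[0,0,0],[0,0,0],[0,0,0],[0,0,-6],[0,0,-13],[0,0,-21],[0,0,-29],[0,0,-37],[0,0,-45],[0,0,-53],[0,0,-60],[0,0,-65],[0,0,-67.8],[0,0,-67.8],[0,0,-67.8],[0,0,-67.8]], slide=[[0,0,-0.01],[0,0,-0.035],[0,0,-0.075],[0,0,-0.115],[0,0,-0.15],[-0.02,-0.01,-0.158],[-0.05,-0.026,-0.158],[-0.085,-0.045,-0.158],[-0.12,-0.063,-0.158],[-0.16,-0.084,-0.158],[-0.2,-0.105,-0.158],[-0.24,-0.126,-0.158],[-0.275,-0.145,-0.158],[-0.305,-0.16,-0.158],[-0.322,-0.169,-0.158],[-0.331,-0.174,-0.158],[-0.333,-0.175,-0.158],[-0.333,-0.175,-0.158]], fingers=[0.03,0.03,0.03,0.03,0.03,0.03,0.03,0.03,0.03,0.03,0.03,0.03,0.03,0.03,0.03,0.03,0.03,0.03])

```text
time_s: 28.02
tool_pos: [0.506, -0.2071, 0.1839]
tcp_rot: [0.0, -0.078, 0.997, -0.0]
force: [0.1, 0.9, -1.6]
grip_width: 0.451
```

```bash
python3 -c "
from h import *
plan([.5061,-.2082,.0257],188.9)"
```

```text
slide [ 1.000e-04 -1.100e-03  1.582e-01] dr [-0.  0.  0.] tcp [ 0.506  -0.2071  0.1839] F [ 0.1  0.9 -1.6] grip 0.451 t 28.02
```

>>> send_rows(dr=[[0,0,0],[0,0,0],[0,0,0],[0,0,0],[0,0,0],[0,0,0],[0,0,0],[0,0,0],[0,0,0],[0,0,0],[0,0,0],[0,0,0],[0,0,0]], slide=[[0,-0.001,0.03],[0,-0.001,0.065],[0,-0.001,0.1],[0,-0.001,0.125],[0,-0.001,0.139],[0,-0.001,0.146],[0,-0.001,0.15],[0,-0.001,0.153],[0,-0.001,0.155],[0,-0.001,0.1565],[0,-0.001,0.1575],[0,-0.001,0.1585],[0,-0.001,0.1585]], fingers=[0.03,0.03,0.03,0.03,0.03,0.03,0.03,0.03,0.03,0.03,0.03,0.03,0.03])

```text
time_s: 29.65
tool_pos: [0.5064, -0.2083, 0.0257]
tcp_rot: [0.0, -0.078, 0.997, -0.0]
force: [0.5, 1.0, 2.0]
grip_width: 0.453
```

>>> send_rows(dr=[[0,0,0],[0,0,0],[0,0,0],[0,0,0],[0,0,0],[0,0,0],[0,0,0],[0,0,0],[0,0,0],[0,0,0],[0,0,0],[0,0,0]], slide=[[0,0,0.0005],[0,0,0.0005],[0,0,0.0005],[0,0,0],[0,0,0],[0,0,0],[0,0,0],[0,0,-0.03],[0,0,-0.08],[0,0,-0.13],[0,0,-0.16],[0,0,-0.16]], fingers=[0.03,0.04,0.045,0.06,0.085,0.085,0.085,0.085,0.085,0.085,0.085,0.085])

```text
time_s: 31.15
tool_pos: [0.5082, -0.2092, 0.1887]
tcp_rot: [0.003, -0.078, 0.997, -0.002]
force: [-0.0, 0.0, -1.0]
grip_width: 0.999
```

```bash
python3 -c "
from h import *
plan([.4305,.1356,.20],121.2)"
```

```text
slide [ 0.0233  0.3526 -0.0129] dr [-0.   0.4 67.7] tcp [ 0.5082 -0.2092  0.1887] F [-0.  0. -1.] grip 0.999 t 31.15
```

>>> send_rows(dr=[[0,0,7],[0,0,15],[0,0,24],[0,0,33],[0,0,42],[0,0,51],[0,0,60],[0,0,66],[0,0.4,67.7],[0,0.4,67.7],[0,0.4,67.7],[0,0.4,67.7]], slide=[[0.002,0.03,-0.011],[0.005,0.08,-0.011],[0.009,0.13,-0.011],[0.012,0.18,-0.011],[0.015,0.23,-0.011],[0.018,0.28,-0.011],[0.021,0.32,-0.011],[0.022,0.34,-0.011],[0.023,0.35,-0.011],[0.023,0.353,-0.011],[0.023,0.353,-0.011],[0.023,0.353,-0.011]], fingers=[0.085,0.085,0.085,0.085,0.085,0.085,0.085,0.085,0.085,0.085,0.085,0.085])

```text
time_s: 32.65
tool_pos: [0.4308, 0.1355, 0.1977]
tcp_rot: [0.0, 0.491, 0.871, -0.0]
force: [1.0, 1.1, -0.7]
grip_width: 0.996
```

```bash
python3 - <<'E'
from h import *
plan([.4305,.1356,.0245],121.2)
t,r,o=pose(); s=vision.snapshot("wrist")
M=np.eye(4); M[:3,:3]=r.as_matrix(); M[:3,3]=t; T=M@s["hand_eye"]
for b,a in blobs(hue(s["img"],"yellow"),200): print(b,a,"z.075",ray(s,b,.075,T)[:2].round(4),"z.012",ray(s,b,.012,T)[:2].round(4))
E
```

```text
slide [ 0.0003 -0.      0.1732] dr [-0.  0. -0.] tcp [0.4308 0.1355 0.1977] F [ 1.   1.1 -0.7] grip 0.996 t 32.65
[254.1 174.1] 274 z.075 [0.4208 0.1289] z.012 [0.4349 0.1373]
```

>>> send_rows(dr=[[0,0,0],[0,0,0],[0,0,0],[0,0,0],[0,0,0],[0,0,0],[0,0,0],[0,0,0],[0,0,0],[0,0,0],[0,0,0],[0,0,0],[0,0,0],[0,0,0],[0,0,0],[0,0,0]], slide=[[0,0,0.04],[0,0,0.08],[0,0,0.115],[0,0,0.145],[0,0,0.165],[0,0,0.173],[0,0,0.173],[0,0,0.173],[0,0,0.173],[0,0,0.173],[0,0,0.173],[0,0,0.173],[0,0,0.173],[0,0,0.173],[0,0,0.173],[0,0,0.173]], fingers=[0.085,0.085,0.085,0.085,0.085,0.085,0.085,0.06,0.05,0.045,0.035,0.035,0.035,0.03,0.03,0.03], grip_force=30)

```text
time_s: 34.7
tool_pos: [0.4313, 0.1355, 0.0254]
tcp_rot: [0.001, 0.491, 0.871, -0.0]
force: [-1.6, 0.0, 6.3]
grip_width: 0.45
```

```bash
python3 - <<'E'
from h import *
plan([.4968,-.1489,.184],188.9)
t,r,o=pose(); w=vision.snapshot("wrist"); s=vision.snapshot("scene")
cv2.imwrite("pics/p3.png",np.hstack([cv2.resize(s["img"][130:300,90:290],(400,340)),cv2.resize(w["img"],(400,340))]))
E
```

```text
slide [-0.2774 -0.0911 -0.1584] dr [ -0.    0.1 -67.7] tcp [0.4313 0.1355 0.0254] F [-1.6  0.   6.3] grip 0.45 t 34.7
```

View pics/p3.png

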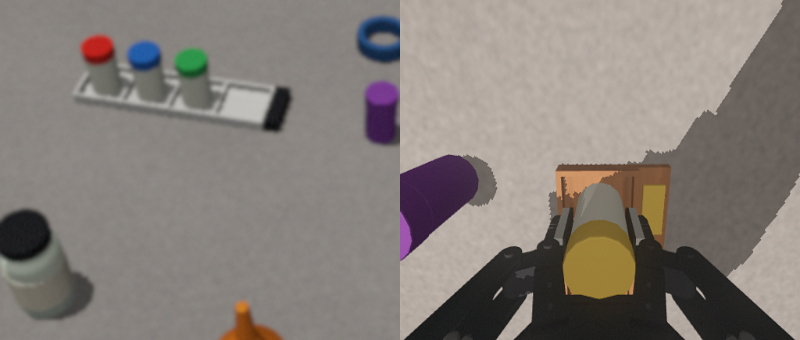

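Red, blue and green stand in their pockets; yellow is gripped centrally at (599,250).

>>> send_rows(dr=[[0,0,0],[0,0,0],[0,0,0],[0,0,0],[0,0,0],[0,0,-6],[0,0,-13],[0,0,-22],[0,0,-31],[0,0,-40],[0,0,-49],[0,0,-57],[0,0,-63],[0,0.1,-67.7],[0,0.1,-67.7],[0,0.1,-67.7],[0,0.1,-67.7]], slide=[[0,0,-0.01],[0,0,-0.035],[0,0,-0.075],[0,0,-0.115],[0,0,-0.15],[-0.02,-0.007,-0.158],[-0.05,-0.016,-0.158],[-0.085,-0.028,-0.158],[-0.12,-0.039,-0.158],[-0.16,-0.053,-0.158],[-0.2,-0.066,-0.158],[-0.23,-0.076,-0.158],[-0.255,-0.084,-0.158],[-0.27,-0.089,-0.158],[-0.277,-0.091,-0.158],[-0.277,-0.091,-0.158],[-0.277,-0.091,-0.158]], fingers=[0.03,0.03,0.03,0.03,0.03,0.03,0.03,0.03,0.03,0.03,0.03,0.03,0.03,0.03,0.03,0.03,0.03])

```text
time_s: 36.92
tool_pos: [0.4964, -0.1478, 0.1836]
tcp_rot: [-0.001, -0.077, 0.997, 0.0]
force: [0.8, 0.2, -1.2]
grip_width: 0.447
```

```bash
python3 -c "
from h import *
plan([.4968,-.1489,.0254],188.9)"
```

```text
slide [-0.0004 -0.0013  0.1582] dr [ 0.  -0.1 -0. ] tcp [ 0.4964 -0.1478  0.1836] F [ 0.8  0.2 -1.2] grip 0.447 t 36.92
```

>>> send_rows(dr=[[0,0,0],[0,0,0],[0,0,0],[0,0,0],[0,0,0],[0,0,0],[0,0,0],[0,0,0],[0,0,0],[0,0,0],[0,0,0],[0,0,0],[0,0,0]], slide=[[0,-0.001,0.03],[0,-0.001,0.065],[0,-0.001,0.1],[0,-0.001,0.125],[0,-0.001,0.139],[0,-0.001,0.146],[0,-0.001,0.15],[0,-0.001,0.153],[0,-0.001,0.155],[0,-0.001,0.1565],[0,-0.001,0.1575],[0,-0.001,0.1585],[0,-0.001,0.1585]], fingers=[0.03,0.03,0.03,0.03,0.03,0.03,0.03,0.03,0.03,0.03,0.03,0.03,0.03])

```text
time_s: 38.55
tool_pos: [0.4965, -0.1488, 0.0254]
tcp_rot: [-0.0, -0.077, 0.997, 0.0]
force: [-1.3, 0.2, 2.9]
grip_width: 0.444
```

>>> send_rows(dr=[[0,0,0],[0,0,0],[0,0,0],[0,0,0],[0,0,0],[0,0,0],[0,0,0],[0,0,0],[0,0,0],[0,0,0],[0,0,0],[0,0,0],[0,0,0],[0,0,0],[0,0,0],[0,0,0],[0,0,0],[0,0,0]], slide=[[0,0,0.0005],[0,0,0.0005],[0,0,0.0005],[0,0,0],[0,0,0],[0,0,0],[0,0,0],[0,0,-0.03],[0,0,-0.08],[0,0,-0.13],[0,0,-0.18],[0,0.04,-0.2],[0,0.09,-0.2],[0,0.14,-0.2],[0,0.19,-0.2],[0,0.23,-0.2],[0,0.25,-0.2],[0,0.25,-0.2]], fingers=[0.03,0.04,0.045,0.06,0.085,0.085,0.085,0.085,0.085,0.085,0.085,0.085,0.085,0.085,0.085,0.085,0.085,0.085])

```text
time_s: 40.8
tool_pos: [0.4577, 0.0992, 0.2255]
tcp_rot: [-0.0, -0.079, 0.997, 0.0]
force: [-0.3, -0.9, -0.1]
grip_width: 0.994
```

```bash
python3 - <<'E'
from h import *
t=vision.snapshot("top"); s=vision.snapshot("scene")
cv2.imwrite("pics/f1.png",np.hstack([cv2.resize(s["img"][130:300,90:290],(400,340)),cv2.resize(t["img"][130:300,250:450],(400,340))]))
C=np.array([.5108,-.2378]); y=np.array([-.1555,.988]); x=np.array([y[1],-y[0]])
for n,q in(("top",t),("scene",s)):
  for c in HUE:
    for b,a in blobs(hue(q["img"],c,110,40),100,500):
        p=ray(q,b,.072)[:2]-C
        if abs(p).max()<.13: print(n,c,b,a,"tray x,y mm",(1000*np.array([p@x,p@y])).round(1))
print(get_obs()["tool_pos"],get_obs()["time_s"])
E
```

```text
top red [382.7 189.3] 263 tray x,y mm [ -0.7 -88. ]
top yellow [305.9 202.5] 252 tray x,y mm [-2.7 91.7]
top green [331.5 197.7] 232 tray x,y mm [-1.1 32. ]
top blue [357.4 194. ] 246 tray x,y mm [ -2.2 -28.2]
scene red [138.4 154.3] 198 tray x,y mm [  5.5 -85.9]
scene yellow [209.4 163.8] 204 tray x,y mm [ 3.6 92.7]
scene green [185.2 160.9] 171 tray x,y mm [ 5.4 33.3]
scene blue [161.6 157.5] 184 tray x,y mm [  5.2 -26.3]
[0.45811454 0.09776272 0.22550144] 40.9
```

View pics/f1.png

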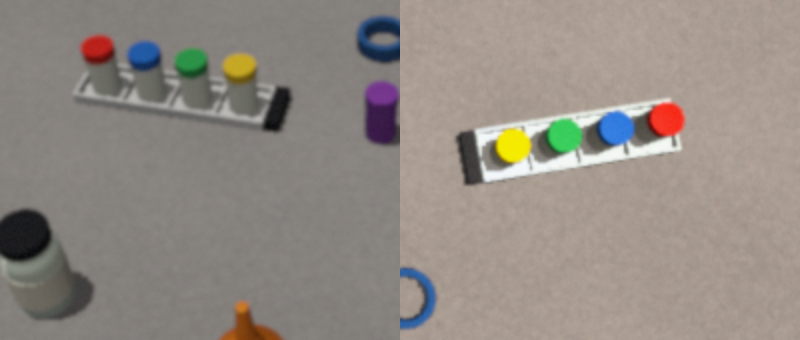

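All four stand upright, centred in their pockets. Red is farthest from the black end, then blue, green and yellow.

```bash
python3 -c "
from bench import job
print(job.close_job())"
```

```text
the job is handed in; nothing more can be done
None
```

All four jars are in the metal tray in reverse order, and I handed the job in at about 41 s of the 118 s allowed. Counting from the pocket farthest from the black end, they stand red, blue, green, yellow.

- **Placing:** each jar was gripped on its body at about 38 mm opening. I lowered it until the wrist felt about 2–4 N of floor contact, then released it and lifted straight up.
- **Final check:** after the last release the gripper was open and clear of the trays. In both the scene and top pictures all four jars stand upright, one to a pocket. The top camera puts each jar within about 3 mm of its pocket centre.
- **Disagreement:** the scene camera's measurement was 3–6 mm to one side of centre. Its oblique view of the lids biases it that way, and the jars would still be well inside the pockets.
- **Failed measurements:** while the jars were still in the wooden tray, some wrist-camera lid measurements failed or came out about 1 cm off because of the arm's shadow. For those jars I used the top camera and the tabs instead, which agreed to within about 2 mm.

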